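Steady the rocking kettle stand

ROBOT

A 6-joint arm with a two-finger parallel gripper is mounted at the origin on the work surface. World frame = base frame: x ahead of the robot, y to its left, z up, the work surface at z = 0. Lengths are in m, angles in rad, forces in N, time in s.
With the tool pointing down it reaches from about 0.3 to 0.875 m from the base axis. Payload 6.4 kg.
Tool frame: the origin (TCP) lies midway between the tips of the shut fingers; the grasp point (between the pads) lies 19 mm behind it (grasp_offset is the distance from the TCP to the grasp point, in m); z points along the fingers, y is the line along which they close (so a half turn about z gives the same grasp; the last joint's range is limited). The gripper opens to 85 mm and grips with 20 to 120 N. Pads are 22 mm wide; open, the fingers measure 114 mm over their backs; the gripper's body (76 mm by 85 mm) begins 54 mm behind the grasp point. The pads swing forward as they close: fully open they stand 13 mm farther back than shut.
Start: joints at [1.008, 0.181, 1.607, -0, 1.354, -0.206], TCP at [0.201, 0.539, 0.231] pointing down, gripper open.
Joint ranges: [-2.99, 2.99], [-0.89, 2.07], [0.3, 2.58], [-1.14, 4.28], [0, 2.63], [-3.12, 3.12]. Speed limits (rad/s): [2.57, 2.57, 3.01, 3.14, 3.14, 3.14].

INTERFACE

Orientations are given as a unit quaternion [w, x, y, z].
In Python, from bench import * gives the robot as it stands. The module is installed in compiled form; this text tells all that it offers.
- The arm moves only by the tool servo_tool, never from a script. Its argument "commands" is text: rows parted by semicolons, each of 7 numbers parted by spaces: the turn, a rotation vector about the tool's x, y, z in rad, then the shift along the tool's x, y, z in mm, then the opening, from 0 (shut) to 1 (fully open). In form: wx wy wz dx dy dz claw; .... A call has 1 to 5 rows; each row shifts and turns the commanded pose from where the row before left it, along the tool's axes as they then stand; what a row does not reach is not made up. A row lasts 1/8 s, in which the tool goes at most 62.5 mm and 10.7 degrees, less where a joint would pass 70% of its speed; a pose out of reach is approached as far as the arm can. A call with a gripper value outside its range is refused whole. The fingers move at their own pace and stop on an object; the grip force is fixed at half the most. Time passes only in rows, so rows that do not move let the fingers close. It gives the time, the measured TCP pose, the force, the opening and the grip force at its end, in the units of the state.
- get_obs(): the state, without advancing time (a new reading comes with each control period).
- camera(name): name is "scene" or "top" or "wrist"; returns the picture (400x640x3 uint8, blue, green, red); there is no depth.
- calibration(name): a dict with "fx", "fy", "cx", "cy" (pixels), "R" (3x3) and "t" (3): a world point X has camera coordinates R X + t. Camera axes: x right, y down, z forward; pixel columns grow to the right and rows downward; lengths in m; the calibration is good to about 2 mm. A picture is of the moment at which its call begins: read the wrist's pose just before it. calibration takes no time and is no camera call; for the wrist camera it gives the pose at the moment of the call.
- hand_in(): hands the job in; it is judged then, once.
The state is a dict: "time_s": time; "q": joint angles; "dq": joint speeds; "joint_efforts": joint torques, N m; "eef_pos": TCP position; "eef_rot": TCP orientation; "wrist_force": force on the tool from outside, world axes, zero at the start; "torque": the same for the moment, N m; "opening": opening from 0.0 (shut) to 1.0 (fully open); "grasp_force": force on a finger pad.
Only numpy, scipy, OpenCV 4.12 (cv2) and the standard library are available. Lean on these libraries where they do the work, as an engineer would, in place of code of your own. Each camera call takes 0.05 s, during which the arm holds its last target. There are 200 camera calls.

TASK

The kettle stand rocks because its one adjustable foot, the one below the orange bar knob, hangs clear of the trolley top. Screw that foot down with the knob until it bears firmly and all four feet carry the stand, without jacking it so far that another foot comes off the top. Leave the stand, the things on it and everything else where they are, upright, and let go of the knob.

Things in the scene. Friction and masses are not known exactly. Their poses are not given: they have to be found in the camera images.
- knob (a joint): Turn of the orange bar knob in rad; grows clockwise seen from above, which screws the foot DOWN by 2.5 mm per rad (steep right-hand thread; the knob sinks with it, and it stays where it is left). Range -0.2 to 7.6; it starts between 0 and 1.6. The screw has light steady friction (0.1 N m). Turn it in several grasps.
- knob_grip (a point): Centre of the knob's grip bar: 72 mm long along its own x, 20 mm wide along its own y, 30 mm tall. Its z is the screw axis. It starts about 43 to 47 mm above the top of the stand's board, the bar's underside 15 mm lower, and sinks with turning.
- stand_centre (a point): Centre of the stand's dark wooden board, 220 mm (x) by 320 mm (y) by 18 mm thick, its top about 46 mm above the trolley. The knob and its foot are at x +80 mm, y -130 mm of it. The stand is loose, 1.6 kg, and rocks about the diagonal of feet B and D if pressed at the knob's corner.
- foot_a: Black rubber foot disc, 40 mm across, 12 mm thick, origin centred on its underside; in the stand's frame at x +80, y -130 mm, below the orange knob. Adjustable; starts hanging 5 to 10 mm up (its z). Once it touches (z = 0), 1.4 rad more knob turn (0.5 to 2.5 will do) gives it its share of the load; beyond about 3 rad another foot may lift. Soft: it yields about 1 mm per 6 N.
- foot_b: Black rubber foot disc, 40 mm across, 12 mm thick, origin centred on its underside; in the stand's frame at x +80, y +130 mm, plain foot. Soft: it yields about 1 mm per 6 N.
- foot_c: Black rubber foot disc, 40 mm across, 12 mm thick, origin centred on its underside; in the stand's frame at x -80, y +130 mm, plain foot, diagonally opposite the adjustable one. Soft: it yields about 1 mm per 6 N.
- foot_d: Black rubber foot disc, 40 mm across, 12 mm thick, origin centred on its underside; in the stand's frame at x -80, y -130 mm, plain foot. Soft: it yields about 1 mm per 6 N.
- kettle: White plastic kettle with black base and handle and a red lid button, 136 mm across, 172 mm high, standing loose on the far-left (+y) half of the stand; origin at the centre of its underside.
- sugar_pot: White porcelain sugar pot, 76 mm across, 87 mm high, loose on the stand's corner nearest foot D; origin at the centre of its underside.
- glass_holder: Stainless holder 170 mm square with four blue glasses 126 mm high and a centre rod 154 mm high; one loose piece; origin at the centre of its underside.
- mug: Blue mug, 80 mm across, 90 mm high; origin at the centre of its underside.
- tea_jar: Amber jar, 84 mm across, 140 mm high; origin at the centre of its underside.
- teaspoon: Steel spoon, 150 mm long, lying on the trolley.
There are look-alikes about, which are no part of the job. Leave any green look-alike of the kettle alone.

How it is judged:
By the outcome, as a careful person would: the job done as asked, in the order asked, and still so for the second after the job is handed in, with the robot touching nothing.
It also fails if it takes over 72 s, if anything falls off the work surface, if the arm or the gripper's body presses on something with over 40 N, if the wrist force passes 120 N, or if a joint passes its speed limit or range.

## Working session

There is one attempt and no reset: what is moved stays moved. The work goes in short steps, Python scripts to look and compute and a tool call to move; the robot and the scene stay as the last step left them, time stands still between calls to the robot, and variables do not carry over. Pictures are saved under pics/ and viewed, at most 10 in all, crops included, and the job is handed in when it is done.

Besides the shell and the picture viewer there is one more tool, called after ">>>" as a command line: name --argument value ..., lists and objects as JSON in quotes. servo_tool: Moves the arm, as the interface text tells. Its arguments: {"type":"object","properties":{"commands":{"type":"string"}},"required":["commands"]}

```bash
mkdir -p pics; python3 - <<'E'
from bench import *
import cv2
for n in("scene","top"):
    cv2.imwrite(f"pics/{n}0.png",camera(n)); c=calibration(n); print(n,c)
o=get_obs(); print(o['time_s'],o['eef_pos'],o['eef_rot'],o['opening'])
E
```

```text
scene {'fx': 505.6927193681786, 'fy': 505.6927193681786, 'cx': 320.27842345413984, 'cy': 198.9703123935804, 'R': array([[-0.35839596,  0.93354584,  0.00667033],
       [ 0.72282077,  0.28200457, -0.63087524],
       [-0.59083202, -0.22128168, -0.77585562]]), 't': array([ 0.18204399, -0.30790415,  2.04004416])}
top {'fx': 367.0969145169215, 'fy': 367.0969145169215, 'cx': 316.82019695913937, 'cy': 196.9754850846389, 'R': array([[ 0.03671791, -0.99932414, -0.0017497 ],
       [-0.97401068, -0.03539612, -0.22371927],
       [ 0.22350613,  0.00991873, -0.97465205]]), 't': array([-0.0220862 ,  0.50643807,  1.20923309])}
0.1 [0.20054172 0.53837603 0.23047636] [-2.90604339e-04  1.77436733e-01  9.84131895e-01 -7.30989053e-04] 0.998080803164335
```

View pics/scene0.png

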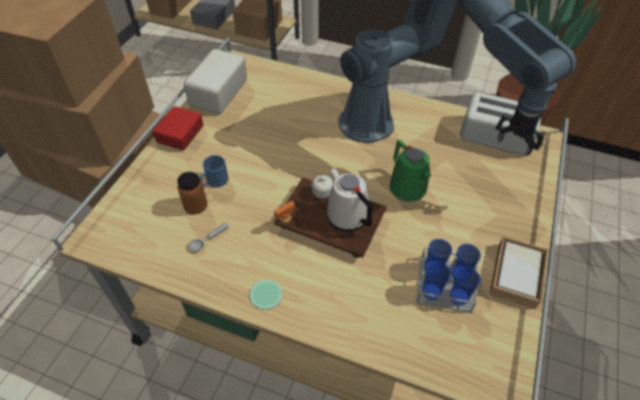

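View pics/top0.png

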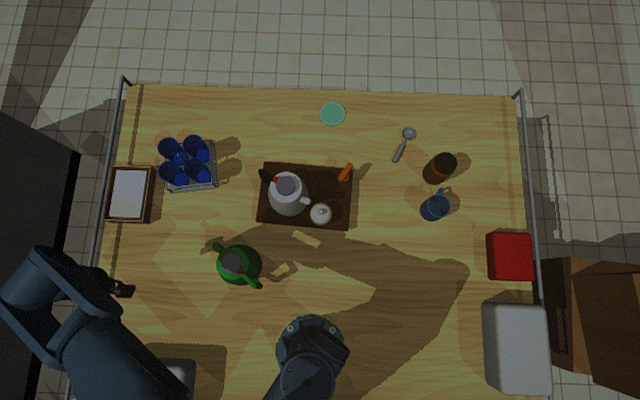

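The scene view shows the orange bar knob at (285,211) on the dark board, with the kettle at (348,200) and the sugar pot at (322,187). In the top view the knob is at (345,172). Things that could be mistaken for it are the amber jar (top view 440,167), the red box (510,256) and the green kettle (238,265). I choose the only orange bar on the board and will check it in a crop.

```bash
cat > h.py <<'E'
from bench import *
import cv2, numpy as np
def ray(c,u,v):
    R,t=np.array(c['R']),np.array(c['t'])
    d=R.T@np.array([(u-c['cx'])/c['fx'],(v-c['cy'])/c['fy'],1]); return -R.T@t,d
def plane(c,u,v,z):
    o,d=ray(c,u,v); return o+d*(z-o[2])/d[2]
def orange(im):
    h=cv2.cvtColor(im,cv2.COLOR_BGR2HSV)
    return cv2.inRange(h,(5,170,110),(16,255,255))
E
python3 - <<'E'
from h import *
P=[]
out=[]
for n,(x0,y0,x1,y1) in dict(top=(235,140,375,245),scene=(260,160,400,265)).items():
    im=cv2.imread(f"pics/{n}0.png");c=calibration(n)
    m=orange(im);m2=np.zeros_like(m);m2[y0:y1,x0:x1]=m[y0:y1,x0:x1]
    k,lab,st,ce=cv2.connectedComponentsWithStats(m2);i=1+np.argmax(st[1:,4]);print(n,st[i],ce[i])
    P.append(ray(c,*ce[i]))
    ys,xs=np.nonzero(lab==i)
    w=np.array([plane(c,a,b,.1) for a,b in zip(xs,ys)])[:,:2]
    ev,V=np.linalg.eigh(np.cov(w.T));print('mean',w.mean(0),'dir',np.arctan2(*V[::-1,1]),ev)
    r=cv2.minAreaRect(w.astype(np.float32)*1000);print(r)
    out.append(cv2.resize(im[y0:y1,x0:x1],None,fx=3.8,fy=3.8,interpolation=cv2.INTER_CUBIC)[:299])
    # board
    h=cv2.cvtColor(im,cv2.COLOR_BGR2HSV); 
    if n=='top':
        for p in((263,162),(353,165),(350,230),(257,223)):print(plane(c,*p,.046))
A=sum(np.eye(3)-np.outer(d,d)/(d@d) for o,d in P);b=sum((np.eye(3)-np.outer(d,d)/(d@d))@o for o,d in P)
print('tri',np.linalg.solve(A,b))
cv2.imwrite('pics/crop1.png',np.vstack(out))
E
```

```text
top [338 163  14  18  92] [344.57608696 171.47826087]
mean [ 0.58907142 -0.0946677 ] dir 2.59227066570695 [2.19362417e-05 3.79859748e-04]
((589.0927124023438, -94.47624206542969), (16.029258728027344, 67.39876556396484), 58.753448486328125)
[0.63024629 0.19275024 0.046     ]
[ 0.63064508 -0.12762321  0.046     ]
[ 0.39812198 -0.12080788  0.046     ]
[0.41061497 0.1980638  0.046     ]
scene [276 201  19  17 167] [285.24550898 209.74850299]
mean [ 0.59553656 -0.08798797] dir 2.8277104420269774 [9.55809019e-05 3.80338459e-04]
((594.9035034179688, -82.76356506347656), (39.99068832397461, 72.77751159667969), 62.66838073730469)
tri [ 0.59066708 -0.09298739  0.09229647]
```

View pics/crop1.png

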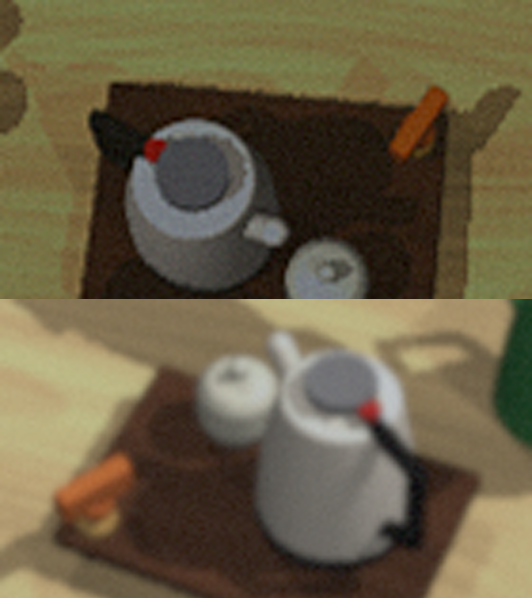

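The crop confirms the knob: the only orange bar, at the board's corner away from the kettle. It sits at about (0.590, -0.094, 0.091), with the bar direction about -31°. I'll rise and fly over the kettle.

>>> servo_tool --commands "0 0 0 0 0 -50 1; 0 0 0 0 0 -50 1; 0 0 0 -48 -38 0 1; 0 0 0 -48 -38 0 1; 0 0 0 -48 -38 0 1"

```text
time_s: 0.72
eef_pos: [0.2963, 0.3801, 0.331]
eef_rot: [0.0, 0.177, 0.984, -0.0]
wrist_force: [1.7, -0.6, 0.6]
opening: 1.0
grasp_force: 0.0
```

>>> servo_tool --commands "0 0 0 -48 -38 0 1; 0 0 0 -48 -38 0 1; 0 0 0 -48 -38 0 1; 0 0 0 -48 -38 0 1; 0 0 0 -48 -38 0 1"

```text
time_s: 1.35
eef_pos: [0.455, 0.118, 0.3311]
eef_rot: [0.0, 0.178, 0.984, 0.0]
wrist_force: [0.8, 0.5, 0.1]
opening: 1.003
grasp_force: 0.0
```

>>> servo_tool --commands "0 0 0 -48 -38 0 1; 0 0 0 -48 -38 0 1; 0 0 0 -48 -38 0 1; 0 0 0.18 0 0 0 1; 0 0 0 0 0 45 1"

```text
time_s: 1.98
eef_pos: [0.5519, -0.039, 0.2887]
eef_rot: [0.003, 0.267, 0.964, -0.0]
wrist_force: [0.9, 0.5, -0.0]
opening: 1.003
grasp_force: 0.0
```

>>> servo_tool --commands "0 0 0 0 0 45 1; 0 0 0 0 0 0 1; 0 0 0 0 0 0 1"

```text
time_s: 2.35
eef_pos: [0.5503, -0.0374, 0.2429]
eef_rot: [0.001, 0.265, 0.964, -0.0]
wrist_force: [0.3, 0.9, 1.1]
opening: 1.001
grasp_force: 0.0
```

```bash
python3 - <<'E'
from h import *
o=get_obs();c=calibration('wrist');im=camera('wrist');cv2.imwrite('pics/w1.png',im)
print(o['time_s'],o['eef_pos'],o['eef_rot'],o['q'],o['wrist_force'],o['torque']);print(c)
E
```

```text
2.35 [ 0.55031651 -0.03744044  0.24291539] [ 8.37174341e-04  2.65134507e-01  9.64211073e-01 -7.87911188e-06] [-2.83157700e-01  1.17473847e-01  1.65487010e+00  9.23678561e-06
  1.36757430e+00 -1.31726885e+00] [0.27473625 0.91940679 1.06882849] [-0.00895531 -0.04224425 -0.00886386]
{'fx': 331.33024132340057, 'fy': 331.33024132340057, 'cx': 318.1669951661359, 'cy': 202.69274549475998, 'R': array([[ 5.11568918e-01,  8.59242110e-01,  4.89534838e-04],
       [ 8.17523361e-01, -4.86905943e-01,  3.07535619e-01],
       [ 2.64485912e-01, -1.56925458e-01, -9.51536443e-01]]), 't': array([-0.24874586, -0.51110769,  0.24062768])}
```

View pics/w1.png

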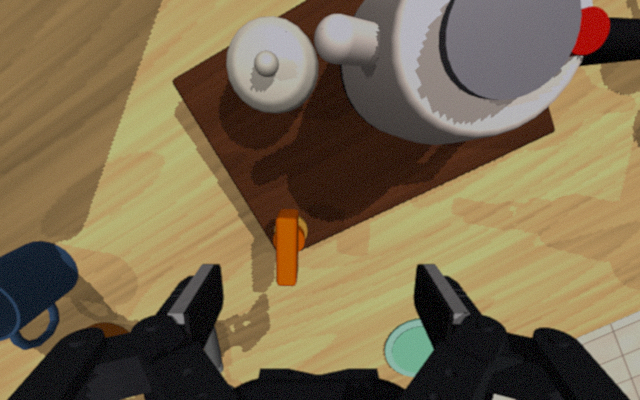

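The wrist view shows the orange bar at (287,247), nearly parallel to the tool x axis, with the kettle at upper right. I'll measure it.

```bash
cat >> h.py <<'E'
def knob(im,c,z):
    m=cv2.morphologyEx(orange(im),cv2.MORPH_OPEN,np.ones((3,3)))
    k,lab,st,ce=cv2.connectedComponentsWithStats(m);i=1+np.argmax(st[1:,4])
    ys,xs=np.nonzero(lab==i);w=np.array([plane(c,a,b,z)[:2] for a,b in zip(xs,ys)])
    r=cv2.minAreaRect(w.astype(np.float32)*1000)
    ev,V=np.linalg.eigh(np.cov(w.T));return st[i],w.mean(0),np.degrees(np.arctan2(*V[::-1,1])),r
E
python3 - <<'E'
from h import *
im=cv2.imread('pics/w1.png');c=calibration('wrist')
h=cv2.cvtColor(im,cv2.COLOR_BGR2HSV);print(h[225:290:8,287],h[232:262:6,302])
m=orange(im)
for z in(.1,.106,.11):print(z,knob(im,c,z))
for p in((279,210),(297,210),(297,285),(277,285)):print(plane(c,*p,.106))
for p in((174,82),(553,130),(277,252)):print(plane(c,*p,.046))
E
```

```text
[[ 15 255 188]
 [ 14 255 180]
 [ 15 255 184]
 [ 15 255 181]
 [ 15 255 184]
 [ 15 255 184]
 [ 14 255 179]
 [ 15 255 183]
 [ 22 106 180]] [[ 12 255 119]
 [ 13 255 179]
 [ 13 255 181]
 [ 19 117 133]
 [ 19 121 183]]
0.1 (array([ 274,  210,   31,   76, 1698], dtype=int32), array([ 0.58508089, -0.09278368]), np.float64(145.74601024335817), ((587.6268920898438, -92.45669555664062), (28.460554122924805, 78.88225555419922), 58.47713088989258))
0.106 (array([ 274,  210,   31,   76, 1698], dtype=int32), array([ 0.58291874, -0.0907892 ]), np.float64(145.74601024335817), ((585.4115600585938, -90.46898651123047), (27.86536979675293, 77.23243713378906), 58.477333068847656))
0.11 (array([ 274,  210,   31,   76, 1698], dtype=int32), array([ 0.58147731, -0.08945954]), np.float64(145.74601024335817), ((583.9346313476562, -89.14391326904297), (27.468524932861328, 76.13263702392578), 58.477230072021484))
[ 0.54821285 -0.07763502  0.106     ]
[ 0.55648297 -0.06375292  0.106     ]
[ 0.62188774 -0.10445872  0.106     ]
[ 0.61195924 -0.12111501  0.106     ]
[ 0.40027866 -0.11081758  0.046     ]
[0.63214278 0.18954619 0.046     ]
[ 0.60375866 -0.12417401  0.046     ]
```

>>> servo_tool --commands "0 0 0.02 -30 -14 0 1; 0 0 0 -30 -14 30 1; 0 0 0 0 0 50 1; 0 0 0 0 0 0 1; 0 0 0 0 0 0 1"

```text
time_s: 3.02
eef_pos: [0.5877, -0.0926, 0.1642]
eef_rot: [0.002, 0.275, 0.962, -0.0]
wrist_force: [0.4, 0.8, 1.3]
opening: 0.998
grasp_force: 0.0
```

```bash
python3 - <<'E'
from h import *
o=get_obs();c=calibration('wrist');im=camera('wrist');cv2.imwrite('pics/w2.png',im)
print(o['time_s'],o['eef_pos'],o['eef_rot'])
print(knob(im,c,.106))
E
```

```text
3.025 [ 0.58771494 -0.09260864  0.16416082] [ 1.76261651e-03  2.74603041e-01  9.61556057e-01 -1.07892062e-04]
(array([ 294,  164,   44,  107, 3363], dtype=int32), array([ 0.58231008, -0.092225  ]), np.float64(146.98397210944069), ((584.1387329101562, -93.22319793701172), (27.751605987548828, 73.50237274169922), 58.096038818359375))
```

View pics/w2.png

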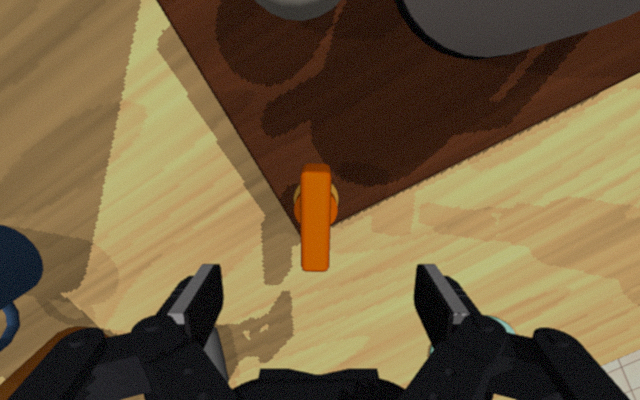

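The bar's top face spans about (302..330, 166..270), nearly centred in tool y.

```bash
python3 - <<'E'
from h import *
c=calibration('wrist');o=get_obs()
a=2*np.arctan2(o['eef_rot'][2],o['eef_rot'][1]);tx=np.array([np.cos(a),np.sin(a)]);ty=np.array([np.sin(a),-np.cos(a)])
for z in(.102,.107):
  w=np.array([plane(c,*p,z)[:2] for p in((303,166),(330,166),(328,270),(302,270))]);m=w.mean(0);d=m-o['eef_pos'][:2]
  print(z,m,'tool dx,dy mm',d@tx*1e3,d@ty*1e3,np.linalg.norm(w[0]-w[3]),np.linalg.norm(w[0]-w[1]),np.degrees(a))
E
```

```text
0.102 [ 0.58665516 -0.09450999] tool dx,dy mm 0.2702306420379943 -2.313854199111827 0.07392666701652237 0.017028588241262792 148.13079761341908
0.107 [ 0.58502602 -0.09345607] tool dx,dy mm 2.2102369770376598 -2.2789661238690946 0.07213077322726667 0.016614914297928645 148.13079761341908
```

>>> servo_tool --commands "0 0 0 1 -2 40 0.7; 0 0 0 0 0 30 0.6; 0 0 0 0 0 20 0.5; 0 0 0 0 0 0 0.4; 0 0 0 0 0 0 0.4"

```text
time_s: 3.7
eef_pos: [0.5857, -0.0939, 0.0731]
eef_rot: [0.001, 0.275, 0.962, -0.0]
wrist_force: [0.4, -0.5, 0.6]
opening: 0.403
grasp_force: 0.0
```

```bash
python3 - <<'E'
from h import *
o=get_obs();c=calibration('wrist');im=camera('wrist');cv2.imwrite('pics/w3.png',im[:, 100:540])
print(o['time_s'],o['eef_pos'],o['eef_rot'],o['wrist_force'],o['torque'],o['opening'])
E
```

```text
3.7 [ 0.58569908 -0.0939265   0.07310509] [ 1.41263022e-03  2.74723936e-01  9.61522101e-01 -1.12193462e-04] [ 0.38927404 -0.50517766  0.6101139 ] [ 0.0237865  -0.00773182 -0.03507811] 0.40316467443024695
```

View pics/w3.png

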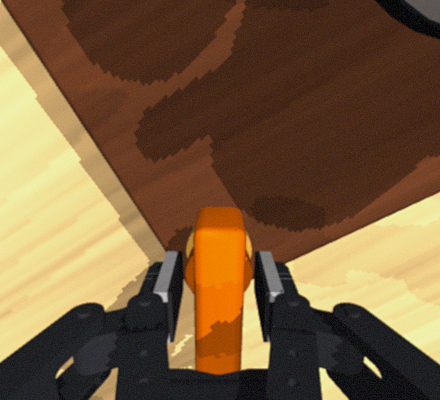

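The pads straddle the bar, centred to within about 1 mm. Closing.

>>> servo_tool --commands "0 0 0 0 0 0 0.25; 0 0 0 0 0 0 0.1; 0 0 0 0 0 0 0; 0 0 0 0 0 0 0"

```text
time_s: 4.25
eef_pos: [0.5854, -0.0938, 0.0721]
eef_rot: [0.001, 0.275, 0.961, 0.0]
wrist_force: [3.7, 0.2, 3.8]
opening: 0.228
grasp_force: 60.7
```

>>> servo_tool --commands "0 0 0.15 0 0 0.4 0; 0 0 0.15 0 0 0.4 0; 0 0 0.1 0 0 0.2 0; 0 0 0 0 0 0 0"

```text
time_s: 4.75
eef_pos: [0.5861, -0.093, 0.0712]
eef_rot: [0.002, 0.461, 0.887, 0.001]
wrist_force: [5.7, 4.9, 2.9]
opening: 0.223
grasp_force: 60.7
```

Lateral force means the screw axis lies about 2–3 mm toward tool −x from the TCP, so I regrip with that offset.

>>> servo_tool --commands "0 0 0 0 0 0 0.4; 0 0 0 0 0 0 0.4; 0 0 0 -2.5 1 0 0.4; 0 0 0 0 0 0 0.1; 0 0 0 0 0 0 0"

```text
time_s: 5.38
eef_pos: [0.5873, -0.0948, 0.0706]
eef_rot: [0.001, 0.46, 0.888, 0.001]
wrist_force: [3.3, 2.4, -0.4]
opening: 0.229
grasp_force: 60.2
```

>>> servo_tool --commands "0 0 0 0 0 0 0; 0 0 0 0 0 0 0"

```text
time_s: 5.62
eef_pos: [0.5873, -0.0948, 0.0706]
eef_rot: [0.001, 0.46, 0.888, 0.0]
wrist_force: [4.0, 2.9, 0.9]
opening: 0.222
grasp_force: 60.2
```

>>> servo_tool --commands "0 0 0.15 0 0 0.4 0; 0 0 0.15 0 0 0.4 0; 0 0 0.1 0 0 0.2 0; 0 0 0 0 0 0 0"

```text
time_s: 6.12
eef_pos: [0.5875, -0.0946, 0.0697]
eef_rot: [0.001, 0.628, 0.778, 0.001]
wrist_force: [5.0, 4.5, -0.1]
opening: 0.225
grasp_force: 60.3
```

>>> servo_tool --commands "0 0 0.15 0 0.7 0.4 0; 0 0 0.15 0 0 0.4 0; 0 0 0.15 0 0 0.35 0; 0 0 0.15 0 0 0.35 0; 0 0 0 0 0 0 0"

```text
time_s: 6.75
eef_pos: [0.5881, -0.0945, 0.0683]
eef_rot: [0.0, 0.83, 0.558, 0.001]
wrist_force: [4.7, 4.3, 2.2]
opening: 0.229
grasp_force: 60.4
```

```bash
cat > s.py <<'E'
from bench import *; import numpy as np
o=get_obs();print(o['time_s'],'pos',np.round(o['eef_pos']*1e3,2),'tx',round(np.degrees(2*np.arctan2(o['eef_rot'][2],o['eef_rot'][1])),1),'F',np.round(o['wrist_force'],2),'T',np.round(o['torque'],3),'q6',o['q'][5])
E
python3 s.py
```

```text
6.75 pos [588.08 -94.52  68.34] tx 67.8 F [4.7  4.34 2.18] T [ 0.643 -0.205 -0.098] q6 0.028174811272244096
```

>>> servo_tool --commands "0 0 0.15 0 0 0.4 0; 0 0 0.15 0 0 0.4 0; 0 0 0.1 0 0 0.2 0; 0 0 0 0 0 0 0; 0 0 0 0 0 0 0"

```text
time_s: 7.38
eef_pos: [0.5884, -0.0946, 0.0676]
eef_rot: [0.0, 0.924, 0.382, 0.001]
wrist_force: [5.8, 4.3, 2.3]
opening: 0.23
grasp_force: 60.5
```

```bash
python3 s.py
```

```text
7.375 pos [588.39 -94.57  67.56] tx 45.0 F [5.83 4.34 2.27] T [ 0.764 -0.189 -0.129] q6 0.42661214018116245
```

>>> servo_tool --commands "0 0 0.1 0.8 0 0.25 0; 0 0 0.15 0 0 0.4 0; 0 0 0.15 0 0 0.35 0; 0 0 0 0 0 0 0"

```text
time_s: 7.88
eef_pos: [0.5887, -0.0947, 0.0666]
eef_rot: [0.0, 0.981, 0.192, 0.001]
wrist_force: [4.4, 0.4, 2.7]
opening: 0.223
grasp_force: 60.6
```

```bash
python3 s.py
```

```text
7.875 pos [588.72 -94.73  66.6 ] tx 22.1 F [4.45 0.44 2.72] T [ 0.435  0.036 -0.16 ] q6 0.8264828118735984
```

>>> servo_tool --commands "0 0 0.1 0 0 0.25 0; 0 0 0.1 0 0 0.25 0; 0 0 0.1 0 0 0.25 0; 0 0 0 0 0 0 0"

```text
time_s: 8.38
eef_pos: [0.5889, -0.095, 0.0659]
eef_rot: [0.0, 0.999, 0.044, 0.001]
wrist_force: [5.3, -1.0, 5.1]
opening: 0.226
grasp_force: 60.7
```

```bash
python3 s.py
```

```text
8.375 pos [588.86 -94.95  65.89] tx 5.0 F [ 5.31 -1.05  5.15] T [ 0.385 -0.161 -0.117] q6 1.1247977574739703
```

>>> servo_tool --commands "0 0 0.1 0 0 0.25 0; 0 0 0.1 0 0 0.25 0; 0 0 0.1 0 0 0.25 0; 0 0 0 0 0 0 0"

```text
time_s: 8.88
eef_pos: [0.5889, -0.0952, 0.0652]
eef_rot: [0.0, 0.994, -0.106, 0.001]
wrist_force: [5.6, -1.0, 3.9]
opening: 0.22
grasp_force: 60.8
```

```bash
python3 s.py
```

```text
8.875 pos [588.94 -95.24  65.22] tx -12.2 F [ 5.6  -1.02  3.89] T [ 0.32  -0.173 -0.113] q6 1.4247284532894906
```

>>> servo_tool --commands "0 0 0.1 0 0 0.25 0; 0 0 0.1 0 0 0.25 0; 0 0 0.1 0 0 0.25 0; 0 0 0 0 0 0 0"

```text
time_s: 9.38
eef_pos: [0.5889, -0.0955, 0.0645]
eef_rot: [0.0, 0.967, -0.254, 0.001]
wrist_force: [4.7, -3.1, 4.0]
opening: 0.229
grasp_force: 60.8
```

```bash
python3 s.py
```

```text
9.375 pos [588.89 -95.52  64.45] tx -29.4 F [ 4.71 -3.08  4.02] T [ 0.253 -0.242 -0.1  ] q6 1.7247138763285776
```

>>> servo_tool --commands "0 0 0.1 0.6 0 0.25 0; 0 0 0.1 0 0 0.25 0; 0 0 0.1 0 0 0.25 0; 0 0 0 0 0 0 0"

```text
time_s: 9.88
eef_pos: [0.5888, -0.0958, 0.0636]
eef_rot: [0.0, 0.919, -0.395, 0.001]
wrist_force: [2.2, -2.6, 5.8]
opening: 0.226
grasp_force: 61.0
```

```bash
python3 s.py
```

```text
9.875 pos [588.85 -95.8   63.62] tx -46.6 F [ 2.22 -2.58  5.78] T [ 0.273  0.08  -0.118] q6 2.024551199080699
```

>>> servo_tool --commands "0 0 0.1 0 0 0.25 0; 0 0 0.1 0 0 0.25 0; 0 0 0.1 0 0 0.25 0; 0 0 0 0 0 0 0"

```text
time_s: 10.38
eef_pos: [0.5887, -0.096, 0.0631]
eef_rot: [0.001, 0.849, -0.528, 0.001]
wrist_force: [-0.0, -2.7, 7.1]
opening: 0.229
grasp_force: 61.3
```

```bash
python3 s.py
```

```text
10.375 pos [588.66 -95.97  63.08] tx -63.8 F [-0.02 -2.7   7.12] T [ 0.131  0.231 -0.089] q6 2.324584324916131
```

>>> servo_tool --commands "0 0 0.1 0 0 0.25 0; 0 0 0.1 0 0 0.25 0; 0 0 0.1 0 0 0.25 0; 0 0 0 0 0 0 0"

```text
time_s: 10.88
eef_pos: [0.5884, -0.0961, 0.0625]
eef_rot: [0.001, 0.761, -0.649, 0.001]
wrist_force: [-2.4, -3.7, 9.5]
opening: 0.223
grasp_force: 61.6
```

```bash
python3 s.py
```

```text
10.875 pos [588.39 -96.08  62.47] tx -80.9 F [-2.42 -3.72  9.5 ] T [ 0.049  0.447 -0.199] q6 2.624528904307457
```

>>> servo_tool --commands "0 0 0 0 0 0 0; 0 0 0 0 0 0 0"

```text
time_s: 11.12
eef_pos: [0.5884, -0.0961, 0.0625]
eef_rot: [0.001, 0.761, -0.649, 0.001]
wrist_force: [-1.6, -4.1, 9.5]
opening: 0.227
grasp_force: 61.6
```

```bash
python3 s.py
```

```text
11.125 pos [588.42 -96.07  62.49] tx -80.9 F [-1.62 -4.09  9.5 ] T [ 0.075  0.459 -0.155] q6 2.6235093335566253
```

Force rise and slower sinking suggest contact at about 3.0–3.4 rad, with 4.0 rad turned so far. The wrist is near its range, so I release, lift, turn back half a turn and regrip with a clean force baseline.

>>> servo_tool --commands "0 0 0 0 0 0 0.25; 0 0 0 0 0 0 0.4; 0 0 0 0 0 0 0.6; 0 0 0 0 0 -25 0.6; 0 0 0 0 0 -25 0.6"

```text
time_s: 11.75
eef_pos: [0.5878, -0.0943, 0.1111]
eef_rot: [0.0, 0.76, -0.65, -0.001]
wrist_force: [1.0, -1.0, 1.0]
opening: 0.598
grasp_force: 0.0
```

```bash
python3 s.py
```

```text
11.75 pos [587.75 -94.29 111.1 ] tx -81.0 F [ 0.98 -1.01  0.99] T [ 0.012  0.024 -0.049] q6 2.626870862618736
```

>>> servo_tool --commands "0 0 -0.18 0 0 0 0.6; 0 0 -0.18 0 0 0 0.6; 0 0 -0.18 0 0 0 0.6; 0 0 -0.18 0 0 0 0.6; 0 0 -0.18 0 0 0 0.6"

```text
time_s: 12.38
eef_pos: [0.5881, -0.0944, 0.1109]
eef_rot: [0.0, 0.968, -0.251, -0.0]
wrist_force: [0.0, 0.3, -0.8]
opening: 0.6
grasp_force: 0.0
```

>>> servo_tool --commands "0 0 -0.18 0 0 0 0.6; 0 0 -0.18 0 0 0 0.6; 0 0 -0.18 0 0 0 0.6; 0 0 -0.18 0 0 0 0.6; 0 0 -0.18 0 0 0 0.6"

```text
time_s: 13.0
eef_pos: [0.5881, -0.0944, 0.1109]
eef_rot: [-0.0, 0.981, 0.195, -0.0]
wrist_force: [0.9, -0.4, 0.3]
opening: 0.598
grasp_force: 0.0
```

>>> servo_tool --commands "0 0 -0.18 0 0 0 0.6; 0 0 -0.18 0 0 0 0.6; 0 0 -0.18 0 0 0 0.6; 0 0 -0.18 0 0 0 0.6; 0 0 -0.18 0 0 0 0.6"

```text
time_s: 13.62
eef_pos: [0.5881, -0.0944, 0.1109]
eef_rot: [-0.0, 0.799, 0.602, -0.0]
wrist_force: [-0.1, 0.4, -0.6]
opening: 0.601
grasp_force: 0.0
```

>>> servo_tool --commands "0 0 -0.18 0 0 0 0.6; 0 0 -0.18 0 0 0 0.6; 0 0 -0.08 0 0 0 0.6; 0 0 0 0 0 0 0.6; 0 0 0 0 0 0 0.6"

```text
time_s: 14.25
eef_pos: [0.5882, -0.0945, 0.1111]
eef_rot: [-0.0, 0.651, 0.759, -0.0]
wrist_force: [-0.3, -0.1, -0.4]
opening: 0.599
grasp_force: 0.0
```

```bash
python3 s.py; python3 - <<'E'
from h import *
c=calibration('wrist');im=camera('wrist');cv2.imwrite('pics/w4.png',im);print(knob(im,c,.096))
E
```

```text
14.25 pos [588.25 -94.51 111.1 ] tx 98.8 F [-0.32 -0.06 -0.39] T [-0.023  0.028 -0.056] q6 -0.5110538674974716
(array([ 291,  176,   53,  134, 5227], dtype=int32), array([ 0.58552092, -0.08891862]), np.float64(99.00952486553246), ((585.8990478515625, -91.70458221435547), (27.031967163085938, 76.33274841308594), 8.740601539611816))
```

View pics/w4.png

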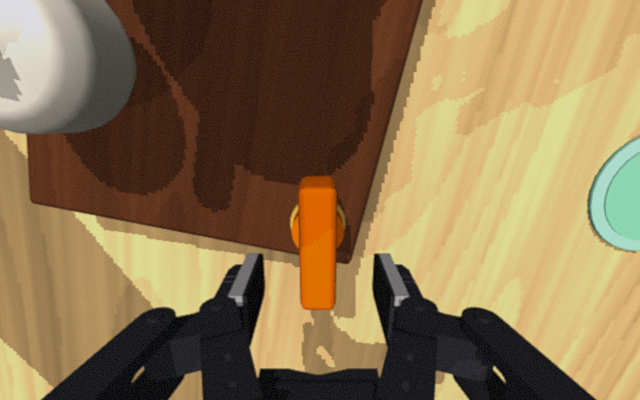

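The bar at (318,243) is still parallel to the tool x axis and centred between the pads. I regrip, then probe up and down for the foot's contact.

>>> servo_tool --commands "0 0 0 0 0 25 0.6; 0 0 0 0 -0.5 23 0.4; 0 0 0 0 0 0 0.1; 0 0 0 0 0 0 0; 0 0 0 0 0 0 0"

```text
time_s: 14.92
eef_pos: [0.5867, -0.0936, 0.0623]
eef_rot: [-0.002, 0.651, 0.759, -0.0]
wrist_force: [0.2, 4.7, -13.2]
opening: 0.228
grasp_force: 59.6
```

>>> servo_tool --commands "0 0 0 0 0 0 0; 0 0 0 0 0 0 0"

```text
time_s: 15.18
eef_pos: [0.5867, -0.0936, 0.0624]
eef_rot: [-0.002, 0.651, 0.759, -0.0]
wrist_force: [-0.4, 5.5, -14.7]
opening: 0.225
grasp_force: 59.5
```

```bash
python3 s.py
```

```text
15.175 pos [586.66 -93.64  62.38] tx 98.8 F [ -0.39   5.55 -14.75] T [0.678 0.022 0.02 ] q6 -0.5127221059559464
```

>>> servo_tool --commands "0 0 0 0 0 0.5 0; 0 0 0 0 0 0.5 0; 0 0 0 0 0 0 0; 0 0 0 0 0 0 0"

```text
time_s: 15.68
eef_pos: [0.5868, -0.0938, 0.0618]
eef_rot: [-0.001, 0.651, 0.759, -0.0]
wrist_force: [-1.3, 5.9, -11.7]
opening: 0.228
grasp_force: 59.8
```

```bash
python3 s.py
```

```text
15.675 pos [586.82 -93.77  61.77] tx 98.8 F [ -1.3    5.89 -11.73] T [0.772 0.166 0.031] q6 -0.5127313756087812
```

>>> servo_tool --commands "0 0 0 0 0 -1 0; 0 0 0 0 0 -1 0; 0 0 0 0 0 0 0; 0 0 0 0 0 0 0"

```text
time_s: 16.18
eef_pos: [0.5865, -0.0936, 0.0631]
eef_rot: [-0.002, 0.651, 0.759, -0.0]
wrist_force: [0.2, 6.6, -16.0]
opening: 0.223
grasp_force: 59.3
```

```bash
python3 s.py
```

```text
16.175 pos [586.54 -93.57  63.1 ] tx 98.8 F [  0.19   6.61 -15.99] T [ 0.657 -0.178  0.005] q6 -0.5127156504733212
```

>>> servo_tool --commands "0 0 0 0 0 -1 0; 0 0 0 0 0 0 0; 0 0 0 0 0 0 0"

```text
time_s: 16.55
eef_pos: [0.5864, -0.0935, 0.0638]
eef_rot: [-0.002, 0.651, 0.759, -0.0]
wrist_force: [0.2, 6.0, -16.6]
opening: 0.224
grasp_force: 59.2
```

```bash
python3 s.py
```

```text
16.55 pos [586.36 -93.46  63.76] tx 98.8 F [  0.24   5.99 -16.61] T [ 0.573 -0.333 -0.016] q6 -0.5127194923709913
```

>>> servo_tool --commands "0 0 0 0 0 1 0; 0 0 0 0 0 1 0; 0 0 0 0 0 1.5 0; 0 0 0 0 0 0 0; 0 0 0 0 0 0 0"

```text
time_s: 17.18
eef_pos: [0.5869, -0.0938, 0.0615]
eef_rot: [-0.001, 0.651, 0.759, -0.0]
wrist_force: [-1.1, 5.6, -11.2]
opening: 0.225
grasp_force: 60.2
```

```bash
python3 s.py
```

```text
17.175 pos [586.89 -93.83  61.47] tx 98.8 F [ -1.15   5.58 -11.24] T [0.806 0.291 0.075] q6 -0.5127824690593102
```

>>> servo_tool --commands "0 0 0 0 0 0.5 0; 0 0 0 0 0 0.5 0; 0 0 0 0 0 0 0; 0 0 0 0 0 0 0"

```text
time_s: 17.68
eef_pos: [0.587, -0.0939, 0.061]
eef_rot: [-0.001, 0.651, 0.759, -0.0]
wrist_force: [-1.9, 6.5, -7.8]
opening: 0.226
grasp_force: 60.6
```

```bash
python3 s.py
```

```text
17.675 pos [586.99 -93.89  60.95] tx 98.8 F [-1.88  6.51 -7.78] T [ 0.9    0.585 -0.014] q6 -0.5127490289697292
```

>>> servo_tool --commands "0 0 0 0 0 0.5 0; 0 0 0 0 0 0.5 0; 0 0 0 0 0 0 0; 0 0 0 0 0 0 0"

```text
time_s: 18.18
eef_pos: [0.5871, -0.0939, 0.0605]
eef_rot: [-0.001, 0.651, 0.759, -0.0]
wrist_force: [-3.1, 5.2, -2.9]
opening: 0.229
grasp_force: 61.2
```

```bash
python3 s.py
```

```text
18.175 pos [587.07 -93.95  60.54] tx 98.8 F [-3.08  5.2  -2.93] T [0.979 0.983 0.002] q6 -0.5127553978439526
```

>>> servo_tool --commands "0 0 0 0 0 0 0.26; 0 0 0 0 0 0 0.28; 0 0 0 0 0 0 0.28; 0 0 0 0 0 0 0.28"

```text
time_s: 18.68
eef_pos: [0.5885, -0.0952, 0.0604]
eef_rot: [0.001, 0.651, 0.759, 0.0]
wrist_force: [0.0, 0.5, -0.3]
opening: 0.281
grasp_force: 0.0
```

```bash
python3 s.py
```

```text
18.675 pos [588.51 -95.18  60.41] tx 98.8 F [ 0.03  0.52 -0.26] T [-0.001 -0.011  0.03 ] q6 -0.5128296381465834
```

>>> servo_tool --commands "0 0 0 0 0 0 0.2; 0 0 0 0 0 0 0.1; 0 0 0 0 0 0 0; 0 0 0 0 0 0 0"

```text
time_s: 19.18
eef_pos: [0.5879, -0.0952, 0.06]
eef_rot: [0.0, 0.651, 0.759, -0.0]
wrist_force: [-3.8, -2.7, 4.7]
opening: 0.229
grasp_force: 59.8
```

```bash
python3 s.py
```

```text
19.175 pos [587.92 -95.16  60.04] tx 98.8 F [-3.78 -2.7   4.72] T [-0.55   0.636  0.031] q6 -0.5128460619967852
```

>>> servo_tool --commands "0 0 0 0 0 -0.5 0; 0 0 0 0 0 -0.5 0; 0 0 0 0 0 0 0; 0 0 0 0 0 0 0"

```text
time_s: 19.68
eef_pos: [0.5878, -0.095, 0.0605]
eef_rot: [0.0, 0.651, 0.759, -0.0]
wrist_force: [-1.8, -4.6, 1.0]
opening: 0.224
grasp_force: 59.2
```

```bash
python3 s.py
```

```text
19.675 pos [587.82 -95.05  60.46] tx 98.8 F [-1.81 -4.58  1.05] T [-0.726  0.319  0.065] q6 -0.5128554318272622
```

>>> servo_tool --commands "0 0 0 0 0 -0.5 0; 0 0 0 0 0 -0.5 0; 0 0 0 0 0 0 0; 0 0 0 0 0 0 0"

```text
time_s: 20.18
eef_pos: [0.5877, -0.095, 0.0609]
eef_rot: [0.0, 0.651, 0.759, -0.0]
wrist_force: [-1.6, -5.2, -3.1]
opening: 0.226
grasp_force: 58.6
```

```bash
python3 s.py
```

```text
20.175 pos [587.7  -94.99  60.94] tx 98.8 F [-1.55 -5.18 -3.14] T [-0.896 -0.059  0.058] q6 -0.5128429625996659
```

>>> servo_tool --commands "0 0 0 0 0 -0.5 0; 0 0 0 0 0 -0.5 0; 0 0 0 0 0 0 0; 0 0 0 0 0 0 0"

```text
time_s: 20.68
eef_pos: [0.5876, -0.0949, 0.0613]
eef_rot: [-0.0, 0.651, 0.759, -0.0]
wrist_force: [0.9, -5.9, -7.6]
opening: 0.228
grasp_force: 58.8
```

```bash
python3 s.py
```

```text
20.675 pos [587.58 -94.91  61.32] tx 98.8 F [ 0.94 -5.91 -7.64] T [-0.983 -0.341 -0.031] q6 -0.5128927647697619
```

>>> servo_tool --commands "0 0 0 0 0 -0.5 0; 0 0 0 0 0 -0.5 0; 0 0 0 0 0 0 0; 0 0 0 0 0 0 0"

```text
time_s: 21.18
eef_pos: [0.5875, -0.0948, 0.0619]
eef_rot: [-0.0, 0.651, 0.759, -0.0]
wrist_force: [1.3, -4.7, -10.9]
opening: 0.224
grasp_force: 58.8
```

```bash
python3 s.py
```

```text
21.175 pos [587.5  -94.81  61.91] tx 98.8 F [  1.28  -4.69 -10.95] T [-1.081 -0.643  0.049] q6 -0.5128600033077172
```

Contact is confirmed: knob stiffness is about 9 N/mm, against about 1 N/mm once lifted clear. From the first pass and this probe, the foot is about 1.1 rad past touching. I go back to neutral height, add about 0.25 rad, then release.

>>> servo_tool --commands "0 0 0 0 0 1 0; 0 0 0 0 0 1 0; 0 0 0 0 0 0.7 0; 0 0 0 0 0 0 0; 0 0 0 0 0 0 0"

```text
time_s: 21.8
eef_pos: [0.5877, -0.095, 0.0606]
eef_rot: [0.0, 0.651, 0.759, -0.0]
wrist_force: [-2.0, -4.5, -0.1]
opening: 0.225
grasp_force: 60.3
```

>>> servo_tool --commands "0 0 0.1 0 0 0.1 0; 0 0 0.1 0 0 0.1 0; 0 0 0.05 0 0 0 0; 0 0 0 0 0 0 0; 0 0 0 0 0 0 0"

```text
time_s: 22.42
eef_pos: [0.5876, -0.095, 0.0603]
eef_rot: [-0.0, 0.74, 0.672, -0.0]
wrist_force: [-2.3, -5.6, -0.8]
opening: 0.226
grasp_force: 60.2
```

```bash
python3 s.py
```

```text
22.425 pos [587.65 -95.    60.33] tx 84.5 F [-2.31 -5.58 -0.79] T [-0.916  0.208 -0.128] q6 -0.26256159058824163
```

>>> servo_tool --commands "0 0 0 0 0 0 0.25; 0 0 0 0 0 0 0.4; 0 0 0 0 0 0 0.6; 0 0 0 0 0 -30 0.6; 0 0 0 0 0 -40 0.6"

```text
time_s: 23.05
eef_pos: [0.587, -0.0941, 0.1304]
eef_rot: [-0.001, 0.74, 0.672, -0.001]
wrist_force: [-0.5, -0.0, 1.3]
opening: 0.6
grasp_force: 0.0
```

>>> servo_tool --commands "0 0 0 0 0 -60 0.6; 0 0 0 0 0 -60 0.6; 0 0 0 0 0 0 0.6; 0 0 0 0 0 0 0.6; 0 0 0 0 0 0 0.6"

```text
time_s: 23.68
eef_pos: [0.5869, -0.0942, 0.2487]
eef_rot: [-0.002, 0.74, 0.672, -0.001]
wrist_force: [-1.1, -0.0, -0.6]
opening: 0.599
grasp_force: 0.0
```

```bash
python3 s.py; python3 - <<'E'
from h import *
a=cv2.imread('pics/scene0.png');b=camera('scene');t0=cv2.imread('pics/top0.png');t=camera('top');w=camera('wrist')
def shift(a,b,x0,y0,x1,y1):
    g=lambda i:cv2.cvtColor(i[y0:y1,x0:x1],cv2.COLOR_BGR2GRAY).astype(np.float32)
    M=np.eye(2,3,dtype=np.float32)
    try: cc,M=cv2.findTransformECC(g(a),g(b),M,cv2.MOTION_TRANSLATION); return cc,M[:,2]
    except cv2.error as e: return 'fail'
for n,bx in dict(kettle_top=(325,170,380,195),kettle_base=(322,208,375,232),sugar=(308,172,334,200),corner=(270,205,305,240),Ccorner=(365,190,392,225),mug=(200,155,230,188),jar=(176,170,210,215),plate=(245,278,285,312)).items(): print(n,shift(a,b,*bx))
k=lambda i:cv2.resize(i[150:270,250:410],None,fx=4,fy=4,interpolation=cv2.INTER_CUBIC)
cv2.imwrite('pics/end.png',np.hstack([k(a)[:, :400],k(b)[:, :400]]));cv2.imwrite('pics/endw.png',w)
E
```

```text
23.675 pos [586.86 -94.24 248.72] tx 84.5 F [-1.12 -0.02 -0.61] T [-0.063 -0.015 -0.041] q6 -0.2628043073940553
kettle_top (0.9178412545410689, array([ 0.5459008 , -0.38934353], dtype=float32))
kettle_base (0.9933542421705258, array([ 0.34016562, -0.1240461 ], dtype=float32))
sugar (0.9634784695807838, array([ 0.22669919, -0.35522893], dtype=float32))
corner (0.8783882186345033, array([ 0.43451166, -0.50076985], dtype=float32))
Ccorner (0.964711705389967, array([0.09944564, 0.049566  ], dtype=float32))
mug (0.9107595257484657, array([ 0.24211726, -0.508489  ], dtype=float32))
jar (0.9412120212254742, array([-0.33285296, -0.6601827 ], dtype=float32))
plate (0.9870405400513872, array([-0.01885069, -0.01693451], dtype=float32))
```

View pics/end.png

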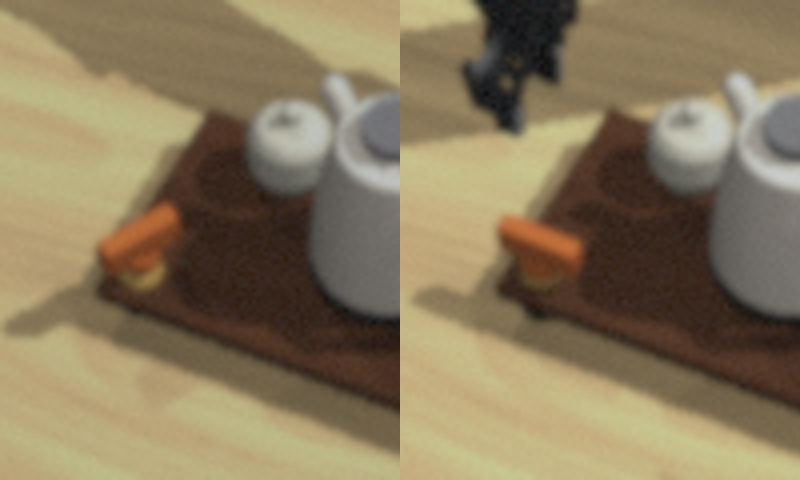

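The end view shows the knob turned and sunk to (540,245), the foot now reaching down below it at (540,312), and the stand, kettle and pot in place. The board's corner rose about 0.5 px, or roughly 2.4 mm, which matches the intended load of about 1.3 rad past touching. Handing in.

```bash
python3 -c "
from bench import *
print(hand_in())"
```

```text
the job is handed in; nothing more can be done
None
```

I screwed the foot down about 4.25 rad in all, which I estimate is 1.3 rad past touching, so it should bear its share of the load. I let go of the knob, saw the stand, kettle and sugar pot still in place, and handed in at about 24 s; no verdict came back.

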